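# Close the five lids of a round parts caddy in one pass of the fingertip

## Task

Starting at the green mark, run a fingertip anticlockwise (seen from above) round the row of cups on the round blue parts caddy, in one low unbroken pass, tipping the five orange lids shut one after the other. Touch them lightly: do not shove, tilt or lift the caddy, and leave everything else on the cart where it is.

Things in the scene. Friction and masses are not known exactly. Their poses are not given: they have to be found in the camera images.
- caddy: Loose round parts caddy, 0.9 kg, on a black mat: grey foot 100 mm across, blue deck 131 mm across (66 to 74 mm above the foot's underside), on it five cups 32 mm across, rims at 105 mm. Origin: centre of the foot's underside, z up; +x points to the green mark. The lid hinges lie on a circle of radius 44 mm at 37 (lid 1), 97, 157, 217, 277 degrees (lid 5), anticlockwise.
- mark (a point): top of the green block on the caddy's deck, 48 mm from the centre, 96 mm above the foot's underside: the start of the row, in the gap between lid 5 and lid 1
- hinge1 (a point): hinge of lid 1, 107 mm above the foot's underside, 44 mm from the caddy's axis; the hinge line is radial, and the cup's centre lies 19 mm further on, anticlockwise
- lid1 (a joint): orange lid 1 (counted anticlockwise from the green mark): round plate 33 mm across, 3 mm thick, top edge 36 mm above its hinge when upright. Radians: about -0.25 at the start: open, leaning back against its stop; 0 upright; 1.57 shut, flat on the cup. Swings freely: pushed anticlockwise along the row past upright (under 0.5 N) it drops shut by itself; pushed the other way it meets the stop
- hinge2 (a point): hinge of lid 2, 107 mm above the foot's underside, 44 mm from the caddy's axis; the hinge line is radial, and the cup's centre lies 19 mm further on, anticlockwise
- lid2 (a joint): orange lid 2 (counted anticlockwise from the green mark): round plate 33 mm across, 3 mm thick, top edge 36 mm above its hinge when upright. Radians: about -0.25 at the start: open, leaning back against its stop; 0 upright; 1.57 shut, flat on the cup. Swings freely: pushed anticlockwise along the row past upright (under 0.5 N) it drops shut by itself; pushed the other way it meets the stop
- hinge3 (a point): hinge of lid 3, 107 mm above the foot's underside, 44 mm from the caddy's axis; the hinge line is radial, and the cup's centre lies 19 mm further on, anticlockwise
- lid3 (a joint): orange lid 3 (counted anticlockwise from the green mark): round plate 33 mm across, 3 mm thick, top edge 36 mm above its hinge when upright. Radians: about -0.25 at the start: open, leaning back against its stop; 0 upright; 1.57 shut, flat on the cup. Swings freely: pushed anticlockwise along the row past upright (under 0.5 N) it drops shut by itself; pushed the other way it meets the stop
- hinge4 (a point): hinge of lid 4, 107 mm above the foot's underside, 44 mm from the caddy's axis; the hinge line is radial, and the cup's centre lies 19 mm further on, anticlockwise
- lid4 (a joint): orange lid 4 (counted anticlockwise from the green mark): round plate 33 mm across, 3 mm thick, top edge 36 mm above its hinge when upright. Radians: about -0.25 at the start: open, leaning back against its stop; 0 upright; 1.57 shut, flat on the cup. Swings freely: pushed anticlockwise along the row past upright (under 0.5 N) it drops shut by itself; pushed the other way it meets the stop
- hinge5 (a point): hinge of lid 5, 107 mm above the foot's underside, 44 mm from the caddy's axis; the hinge line is radial, and the cup's centre lies 19 mm further on, anticlockwise
- lid5 (a joint): orange lid 5 (counted anticlockwise from the green mark): round plate 33 mm across, 3 mm thick, top edge 36 mm above its hinge when upright. Radians: about -0.25 at the start: open, leaning back against its stop; 0 upright; 1.57 shut, flat on the cup. Swings freely: pushed anticlockwise along the row past upright (under 0.5 N) it drops shut by itself; pushed the other way it meets the stop
- brake_can: tall white and red aerosol can, 62 mm across, 214 mm high; origin at the centre of its underside. A bystander: leave it alone.
- masking_tape: roll of yellowish tape lying flat, 68 mm across, 24 mm high; origin at the centre of its underside. A bystander: leave it alone.
- spark_plug_0: white and grey spark plug lying flat, 19 x 78 x 22 mm; origin at the centre of the underside. A bystander: leave it alone.
- electrical_tape: black roll of tape lying flat, 62 mm across, 18 mm high; origin at the centre of its underside. A bystander: leave it alone.

How it is judged:
By the outcome, as a careful person would: the job done as asked, in the order asked, and still so for the second after the job is handed in, with the robot touching nothing.
It also fails if it takes over 40 s, if anything falls off the work surface, if the arm or the gripper's body presses on something with over 40 N, if the wrist force passes 120 N, or if a joint passes its speed limit or range.

## Robot

A 6-joint arm with a two-finger parallel gripper is mounted at the origin on a cart in front of the work surface, level with it; the furniture and walls round the work are solid. World frame = base frame: x ahead of the robot, y to its left, z up, the work surface at z = 0. Lengths are in m, angles in rad, forces in N, time in s.
With the tool pointing down it reaches from about 0.25 to 0.775 m from the base axis. Payload 4 kg.
Tool frame: the origin (TCP) lies at the very end of the fingers, on their centre line; the grasp point (between the pads) lies 19 mm behind it; z points along the fingers, y is the line along which they close (so a half turn about z gives the same grasp; the last joint's range is limited). The gripper opens to 94 mm and grips with 3 to 60 N. Pads are 16 mm wide; open, the fingers measure 119 mm over their backs; the gripper's body (75 mm by 177 mm) begins 78 mm behind the grasp point.
Start: joints at [-1.227, 0.087, 1.371, -0, 1.684, -0.103], TCP at [0.238, -0.496, 0.206] pointing down, gripper open.
Joint ranges: [-3.1, 3.1], [-0.76, 2.03], [0.27, 2.55], [-1.08, 4.22], [0.17, 2.65], [-2.57, 2.57]. Speed limits (rad/s): [2.79, 2.79, 3.14, 3.14, 3.14, 3.14].

## Interface

Orientations are given as [roll, pitch, yaw] about the fixed x, y, z axes, in that order (R = Rz(yaw) Ry(pitch) Rx(roll)).
In Python, from bench import robot, vision gives the robot as it stands.
- The arm moves only by the shell command python3 -m crank 'ROWS'. ROWS is JSON, a list of rows, each a list of 3 entries, a list of its own where there are three numbers: the closure, from 0 (fully open) to 1 (shut), then the shift along the tool's x, y, z in m, then the turn, a rotation vector about the tool's x, y, z in degrees. A call has 1 to 8 rows; each row shifts and turns the commanded pose from where the row before left it, along the tool's axes as they then stand; what a row does not reach is not made up. A row lasts 1/10 s, in which the tool goes at most 50 mm and 8.59 degrees, less where a joint would pass 70% of its speed; a pose out of reach is approached as far as the arm can. A call with a gripper value outside its range is refused whole. The fingers move at their own pace and stop on an object; the grip force is fixed at half the most. Time passes only in rows, so rows that do not move let the fingers close. It gives the time, the measured TCP pose, the force, the opening and the grip force at its end, in the units of the state.
- robot.get_obs(): the state, without advancing time (a new reading comes with each control period).
- vision.snapshot(name): name is "scene" or "top" or "wrist"; returns a dict with "color" (420x560x3 uint8, red, green, blue), "z_map" (420x560 float32, m along the optical axis (not along the pixel's ray), 0 where there is no reading), "fx", "fy", "cx", "cy" (pixels), "R" (3x3) and "t" (3): a world point X has camera coordinates R X + t. Camera axes: x right, y down, z forward; pixel columns grow to the right and rows downward; lengths in m; the calibration is good to about 2 mm. A picture is of the moment at which its call begins.
- robot.close_job(): hands the job in; it is judged then, once.
The state is a dict: "time": time; "joint_positions": joint angles; "qvel": joint speeds; "joint_torque": joint torques, N m; "tool_pos": TCP position; "ee_rot": TCP orientation; "wrist_force": force on the tool from outside, world axes, zero at the start; "wrist_torque": the same for the moment, N m; "width": finger opening in m; "finger_force": force on a finger pad.
Only numpy, scipy, OpenCV 4.12 (cv2) and the standard library are available. Lean on these libraries where they do the work, as an engineer would, in place of code of your own. Each camera call takes 0.05 s, during which the arm holds its last target. There are 200 camera calls.

## Working session

There is one attempt and no reset: what is moved stays moved. The work goes in short steps, Python scripts to look and compute and a shell command to move; the robot and the scene stay as the last step left them, time stands still between calls to the robot, and variables do not carry over. Pictures are saved under pics/ and viewed, at most 10 in all, crops included, and the job is handed in when it is done.

```bash
mkdir -p pics; ls; python3 - <<'E'
from bench import robot, vision
import cv2,pickle
o=robot.get_obs();print({k:o[k] for k in("time","tool_pos","ee_rot","width","wrist_force")})
ims=[]
for n in("scene","top"):
    s=vision.snapshot(n);pickle.dump(s,open(n+".pkl","wb"));cv2.imwrite(f"pics/{n}0.png",s["color"][:,:,::-1])
    print(n,s["fx"],-s["R"].T@s["t"])
E
```

```text
pics
{'time': 0.0, 'tool_pos': array([ 0.23745853, -0.49550181,  0.20433086]), 'ee_rot': array([-3.13943971e+00, -2.32337034e-04,  4.46770388e-01]), 'width': 0.09420134767678884, 'wrist_force': array([-0.30819171,  0.06200164,  0.74117702])}
scene 461.28451649019473 [ 0.41759202 -0.77135516  0.83866684]
top 487.4359092540096 [ 0.31054275 -0.28074641  0.90937032]
```

View pics/scene0.png

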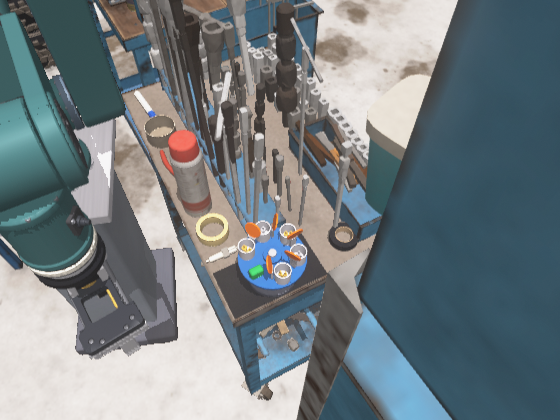

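View pics/top0.png

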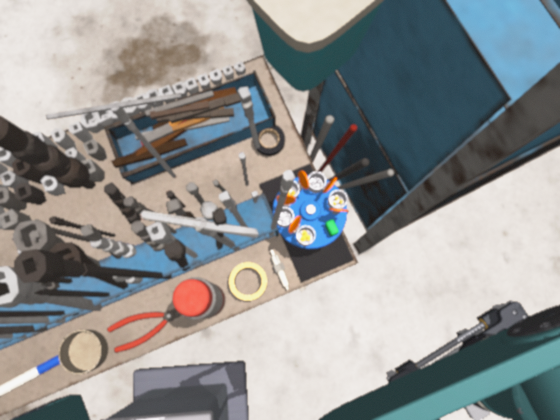

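The scene view shows the caddy at about (272,262), with the green mark at (256,271). In the top view the caddy is at (311,212) and the mark at (333,228). Tall tools stand beside it. Next I'll measure the centre, the mark and the heights of the surroundings.

```bash
cat >h.py <<'E'
import numpy as np,cv2,pickle
def pts(s):
    v,u=np.mgrid[:420,:560];z=s["z_map"]
    c=np.stack([(u-s["cx"])/s["fx"]*z,(v-s["cy"])/s["fy"]*z,z],-1)
    return (c-s["t"])@s["R"]
def ray(s,uv,h):
    d=s["R"].T@np.array([(uv[0]-s["cx"])/s["fx"],(uv[1]-s["cy"])/s["fy"],1]);o=-s["R"].T@s["t"]
    return o+d*(h-o[2])/d[2]
def blob(m):
    n,l,st,c=cv2.connectedComponentsWithStats(m.astype(np.uint8));return [(tuple(c[i].round(1)),int(st[i,4])) for i in range(1,n) if st[i,4]>6]
E
python3 - <<'E'
from h import *
np.set_printoptions(precision=4,suppress=True)
big=[]
for n,bx in(("scene",(215,320,215,300)),("top",(265,360,160,260))):
    s=pickle.load(open(n+".pkl","rb"));P=pts(s);hsv=cv2.cvtColor(s["color"],cv2.COLOR_RGB2HSV)
    big.append(cv2.resize(s["color"][bx[2]:bx[3],bx[0]:bx[1]],(390,400),interpolation=cv2.INTER_CUBIC))
    box=np.zeros((420,560),bool);box[bx[2]:bx[3],bx[0]:bx[1]]=1
    H,S,V=hsv[...,0],hsv[...,1],hsv[...,2]
    g=box&(H>50)&(H<80)&(S>120);o=box&(H>3)&(H<16)&(S>170)&(V>120)
    print(n,"green");
    for c,a in blob(g): print(c,a,ray(s,c,.098))
    print("green depth",np.median(P[g&(s["z_map"]>0)],0))
    for c,a in blob(o):
        print(" orange",c,a,ray(s,c,.125),P[int(round(c[1])),int(round(c[0]))])
    b=box&(H>100)&(H<118)&(S>150)&(abs(P[...,2]-.075)<.006)
    q=P[b];print("deck",b.sum(),np.median(q[:,2]))
    hull=cv2.convexHull(q[:,:2].astype(np.float32));print(" deck circle",cv2.minEnclosingCircle(hull))
    # surroundings higher than 0.06
    Q=P[(s["z_map"]>0)&(P[...,2]>.05)&(P[...,0]>.2)];
    np.save(n+"_Q.npy",Q)
    print("mat z",[np.median(P[y,x]) for x,y in []])
cv2.imwrite("pics/crops.png",np.hstack(big)[:,:,::-1])
E
```

```text
scene green
(np.float64(255.9), np.float64(271.4)) 136 [ 0.4457 -0.3962  0.098 ]
green depth [ 0.4456 -0.3961  0.0974]
 orange (np.float64(252.3), np.float64(229.6)) 144 [ 0.4497 -0.325   0.125 ] [ 0.4488 -0.3296  0.1312]
 orange (np.float64(290.5), np.float64(234.7)) 11 [ 0.5165 -0.3466  0.125 ] [ 0.5139 -0.3539  0.1364]
 orange (np.float64(293.2), np.float64(254.8)) 20 [ 0.5139 -0.3881  0.125 ] [ 0.511  -0.3981  0.143 ]
 orange (np.float64(269.2), np.float64(264.5)) 62 [ 0.4693 -0.4003  0.125 ] [ 0.4685 -0.4034  0.1328]
deck 1077 0.07682791228796845
 deck circle ((0.48074615001678467, -0.361044317483902), 0.0648530125617981)
mat z []
top green
(np.float64(331.3), np.float64(227.0)) 129 [ 0.4464 -0.3909  0.098 ]
green depth [ 0.446  -0.3907  0.0994]
 orange (np.float64(303.0), np.float64(178.7)) 108 [ 0.5268 -0.3483  0.125 ] [ 0.5246 -0.3478  0.1313]
 orange (np.float64(330.9), np.float64(183.0)) 49 [ 0.516  -0.3941  0.125 ] [ 0.5115 -0.3918  0.1419]
 orange (np.float64(289.2), np.float64(199.3)) 49 [ 0.4933 -0.3225  0.125 ] [ 0.492  -0.3218  0.1329]
 orange (np.float64(335.7), np.float64(209.7)) 9 [ 0.4701 -0.3974  0.125 ] [ 0.4658 -0.3951  0.1435]
 orange (np.float64(294.2), np.float64(224.2)) 70 [ 0.451  -0.3272  0.125 ] [ 0.4501 -0.3265  0.1321]
deck 1322 0.07787582021670283
 deck circle ((0.4801346957683563, -0.3579937219619751), 0.0647619441151619)
mat z []
```

View pics/crops.png

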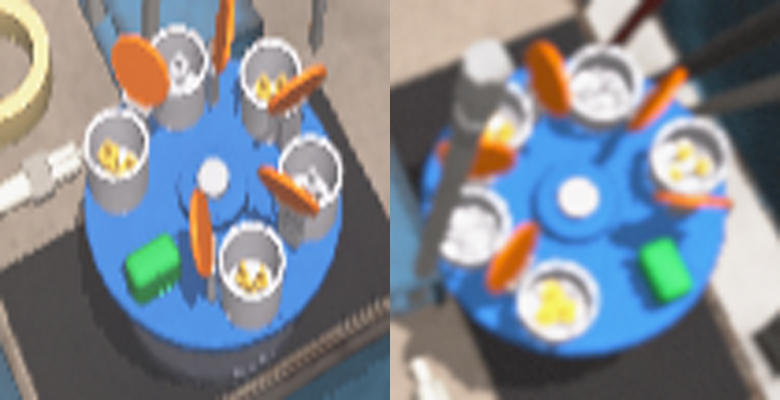

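The caddy centre is at about (0.4805,-0.3595). The mark is 48 mm away at -135°, and the lids sit where the layout predicts. Next I'll check the obstacles around the gripper body.

```bash
python3 - <<'E'
from h import *
np.set_printoptions(linewidth=200)
Q=np.vstack([np.load("scene_Q.npy"),np.load("top_Q.npy")])
C=np.array([.4805,-.3595])
d=Q[:,:2]-C
k=(abs(d)<.25).all(1);Q=Q[k];d=d[k]
# max height grid 20 mm, cm; rows: x from +.24 to -.24 ; cols: y from +.24 to -.24
i=np.floor((d+.25)/.02).astype(int);G=np.zeros((25,25))
np.maximum.at(G,(i[:,0],i[:,1]),Q[:,2])
print("cols y:",(C[1]-.24+.02*np.arange(25))[::-1].round(2))
for r in range(24,-1,-1): print("%.2f"%(C[0]-.24+.02*r)," ".join("%3d"%(G[r,c]*100) for c in range(24,-1,-1)))
for n in("top","scene"):
    s=pickle.load(open(n+".pkl","rb"));P=pts(s)
    print(n,"knob",P[209,311] if n=="top" else P[253,272],"mat",P[258,335] if n=="top" else P[298,245])
s=pickle.load(open("scene.pkl","rb"));a=s["color"][100:310,180:440];z=pts(s)[100:310,180:440,2]
E
```

```text
cols y: [-0.12 -0.14 -0.16 -0.18 -0.2  -0.22 -0.24 -0.26 -0.28 -0.3  -0.32 -0.34 -0.36 -0.38 -0.4  -0.42 -0.44 -0.46 -0.48 -0.5  -0.52 -0.54 -0.56 -0.58 -0.6 ]
0.72   6   6   7   7   8   8   7   0  40  40   0   0   0   0   0   0   0   0   0  31  32   0   0   0   0
0.70   6   7  11  12  12   8   0   0  40  40  40  39   0   0   0   0  34  35   0   0  35  34   0   0   0
0.68  12  12  12  12  14  13  12  12  40  40  40  40  40   0  23  35  38   0   0   0  36  36  35  35  35
0.66  14  14  14  14  14  12  12   6  40  40  40  40  40  40  40  40  39   0   0   0  36  36  35  35  35
0.64  14  12  12   0   6   6   6  26  24  40  40  40  40  40  40  40   0   0   0   0   0  36  35  35  35
0.62   7   7   7   6   6   0   0  26  25   0  40  40  40  40   0   0   0   0   0   0   0  36  36  35  35
0.60   7   6  33  33   0   0   0   0   0   0   0   0   0   0   0   0   0   0   0   0   0   0  36  48  35
0.58  33  33  33  33   0   0   0   0   0   0   0   0   0   0   0   0   0   0   0   0   0   0  36  48  35
0.56   0   0   0   0   0   0  16  16   0   0   0   0   0   0   0   0   0   0   0   0   0   0  36  47
[... 1164 characters left out ...]
   0  21  21  21  21   0   0   0   0   0   0   0   0   0   0   0   0   0   0   0   0   0   0   0   0
0.30   0   0   0   0   0   0   0   0   0   0   0   0   0   0   0   0   0  58  59  59  58  34  34   0   0
0.28   0   0   0   0   0   0   0   0   0   0   0   0   0   0   0  59  59  59  59  59  58  34  34  34   0
0.26   0   0   0   0   0   0   0   0   0   0   0   0  58  58  59  59  59  59  59  59  58  57  34  34   0
0.24   0   0   0   0   0   0   0   0   0   0  57  58  58  58  58  58  32  58  51  35  53  56  34  34   0
top knob [ 0.48062122 -0.3598766   0.09477927] mat [ 0.40360843 -0.40510281  0.00125273]
scene knob [ 0.48018474 -0.36163948  0.0941354 ] mat [ 0.4206269  -0.40145619  0.00275542]
```

```bash
python3 - <<'E'
from h import *
for n in("scene","top"):
    s=pickle.load(open(n+".pkl","rb"));P=pts(s);Z=P[...,2]
    m=(s["z_map"]>0)&(Z>.15)&(P[...,0]>.36)&(P[...,0]<.63)&(P[...,1]<-.17)&(P[...,1]>-.56)
    nn,l,st,c=cv2.connectedComponentsWithStats(m.astype(np.uint8))
    for i in range(1,nn):
        if st[i,4]<12: continue
        print(n,"comp",c[i].round(),st[i,4])
        for z0 in np.arange(.15,.5,.04):
            q=P[(l==i)&(Z>=z0)&(Z<z0+.04)]
            if len(q): print("   z%.2f n%d x %.3f..%.3f y %.3f..%.3f"%(z0,len(q),*np.percentile(q[:,0],[2,98]),*np.percentile(q[:,1],[2,98])))
s=pickle.load(open("scene.pkl","rb"));a=cv2.resize(s["color"][90:300,190:380],None,fx=2.8,fy=2.8,interpolation=cv2.INTER_CUBIC)
cv2.imwrite("pics/c2.png",a[:,:,::-1])
E
```

```text
scene comp [319.  78.] 38
   z0.31 n38 x 0.587..0.593 y -0.186..-0.171
scene comp [226. 129.] 989
   z0.15 n97 x 0.424..0.435 y -0.220..-0.208
   z0.19 n102 x 0.423..0.435 y -0.221..-0.205
   z0.23 n122 x 0.420..0.436 y -0.225..-0.205
   z0.27 n151 x 0.412..0.438 y -0.267..-0.207
   z0.31 n517 x 0.407..0.438 y -0.270..-0.173
scene comp [375. 135.] 831
   z0.27 n19 x 0.628..0.630 y -0.360..-0.350
   z0.31 n131 x 0.623..0.630 y -0.368..-0.349
   z0.35 n268 x 0.613..0.630 y -0.383..-0.347
   z0.39 n413 x 0.613..0.630 y -0.383..-0.324
scene comp [244. 143.] 496
   z0.15 n70 x 0.447..0.455 y -0.250..-0.240
   z0.19 n77 x 0.448..0.456 y -0.248..-0.239
   z0.23 n89 x 0.449..0.457 y -0.245..-0.237
   z0.27 n132 x 0.448..0.460 y -0.243..-0.234
   z0.31 n128 x 0.448..0.461 y -0.241..-0.229
scene comp [258. 167.] 547
   z0.15 n72 x 0.456..0.491 y -0.306..-0.191
   z0.19 n71 x 0.459..0.467 y -0.309..-0.300
   z0.23 n78 x 0.460..0.469 y -0.311..-0.302
   z0.27 n103 x 0.461..0.471 y -0.315..-0.307
   z0.31 n167 x 0.461..0.475 y -0.319..-0.313
   z0.35 n56 x 0.463..0.476 y -0.319..-0.307
scene comp
[... 1190 characters left out ...]
7 x 0.556..0.567 y -0.256..-0.246
top comp [284. 191.] 433
   z0.15 n42 x 0.458..0.464 y -0.304..-0.295
   z0.19 n50 x 0.460..0.466 y -0.307..-0.298
   z0.23 n60 x 0.461..0.468 y -0.310..-0.300
   z0.27 n63 x 0.461..0.470 y -0.313..-0.303
   z0.31 n110 x 0.462..0.472 y -0.317..-0.304
   z0.35 n108 x 0.463..0.476 y -0.317..-0.305
top comp [218. 221.] 1663
   z0.15 n215 x 0.425..0.492 y -0.248..-0.182
   z0.19 n89 x 0.424..0.456 y -0.246..-0.205
   z0.23 n87 x 0.420..0.454 y -0.243..-0.203
   z0.27 n124 x 0.418..0.456 y -0.242..-0.198
   z0.31 n1148 x 0.408..0.458 y -0.266..-0.173
top comp [200. 281.] 107
   z0.15 n49 x 0.361..0.373 y -0.192..-0.172
   z0.19 n58 x 0.360..0.368 y -0.186..-0.171
```

View pics/c2.png

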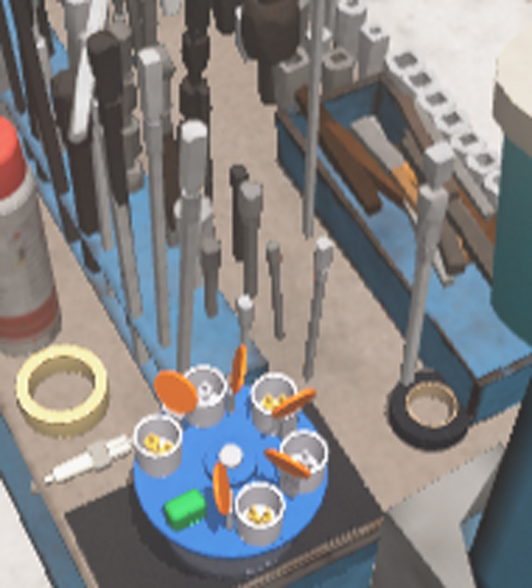

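A tall rod leans over cup 4: it is at (0.461,-0.300) at z 0.15 and (0.468,-0.312) at z 0.33. I'll tilt the tool 30° away from it, with the body towards azimuth -110°, and keep that orientation all the way round. First I'll close the fingers, raise the tool and turn it.

```bash
python3 -m crank '[[1,[0,0,-0.01],[0,0,-7.4]],[1,[0,0,-0.01],[0,0,-7.4]],[1,[0,0,-0.01],[0,0,-7.4]],[1,[0,0,-0.01],[0,0,-7.4]],[1,[0,0,-0.005],[0,0,-7.4]],[1,[0,0,0],[0,0,-7.4]]]'
python3 -m crank '[[1,[0.019,0.025,0],[0,0,0]],[1,[0.019,0.025,0],[0,0,0]],[1,[0.019,0.025,0],[0,0,0]],[1,[0.019,0.025,0],[0,0,0]],[1,[0.019,0.025,0],[0,0,0]],[1,[0.019,0.025,0],[0,0,0]],[1,[0,0,0],[0,0,0]]]'
python3 -m crank '[[1,[0,0,0],[0,7.5,0]],[1,[0,0,0],[0,7.5,0]],[1,[0,0,0],[0,7.5,0]],[1,[0,0,0],[0,7.5,0]],[1,[0,0,0],[0,0,0]]]'
python3 - <<'E'
from bench import robot,vision
import cv2,numpy as np
o=robot.get_obs();print(o["tool_pos"],o["ee_rot"],o["joint_positions"],o["time"])
a=vision.snapshot("scene")["color"];b=vision.snapshot("top")["color"]
a=cv2.resize(a[60:360,60:440],(400,316));b=cv2.resize(b[90:390,150:530],(400,316))
cv2.imwrite("pics/d1.png",np.hstack([a,b])[:,:,::-1])
E
```

```text
time: 0.7
tool_pos: [0.2377, -0.4962, 0.2511]
ee_rot: [3.141, 0.001, 1.227]
wrist_force: [0.5, 0.8, 0.0]
width: 0.0494
finger_force: 0.0
time: 1.4
tool_pos: [0.4204, -0.4384, 0.2491]
ee_rot: [-3.141, -0.002, 1.226]
wrist_force: [-0.1, -0.4, 0.6]
width: 0.0007
finger_force: 0.0
time: 1.9
tool_pos: [0.4146, -0.4431, 0.2452]
ee_rot: [-3.133, -0.529, 1.211]
wrist_force: [-0.4, -0.2, -1.0]
width: 0.0008
finger_force: 0.0
[ 0.41458145 -0.44306042  0.24524187] [-3.13330081 -0.52871467  1.21134892] [-1.12368755  0.44553528  0.94562435  0.42776539  2.09854183 -0.61400913] 1.9
```

View pics/d1.png

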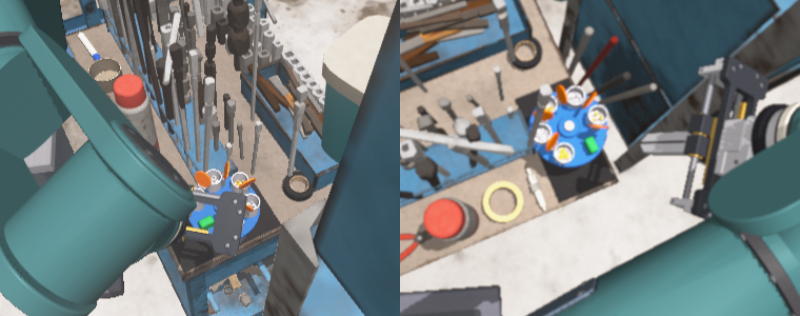

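The arm is clear of everything, with the fingers closed at the lower left of the caddy. Next I'll work out the waypoints as tool-frame shifts.

```bash
cat >plan.py <<'E'
import sys,numpy as np
from scipy.spatial.transform import Rotation as Ro
from bench import robot
C=np.array([.4805,-.3600])
def w(a,r,z): return np.r_[C+r*np.array([np.cos(np.radians(a)),np.sin(np.radians(a))]),z]
def show(W):
    o=robot.get_obs();p=o["tool_pos"];R=Ro.from_euler("xyz",o["ee_rot"]).as_matrix()
    print("tcp",p.round(4),"t",o["time"],"F",o["wrist_force"].round(1))
    for x in W: print((R.T@(x-p)).round(4),x.round(3)); p=x
E
python3 - <<'E'
from plan import *
show([w(-138,.048,.16),w(-138,.048,.113)])
E
```

```text
tcp [ 0.4167 -0.4409  0.2492] t 2.0 F [-0.3 -0.6  1.1]
[0.0035 0.0099 0.105 ] [ 0.445 -0.392  0.16 ]
[-0.0235  0.0001  0.0407] [ 0.445 -0.392  0.113]
```

```bash
python3 -m crank '[[1,[0.001,0.002,0.021],[0,0,0]],[1,[0.001,0.002,0.021],[0,0,0]],[1,[0.001,0.002,0.021],[0,0,0]],[1,[0,0.002,0.021],[0,0,0]],[1,[0,0.002,0.021],[0,0,0]],[1,[0,0,0],[0,0,0]],[1,[0,0,0],[0,0,0]],[1,[0,0,0],[0,0,0]]]'
python3 - <<'E'
from plan import *
show([w(-138,.048,.113)])
from bench import vision
import cv2
a=vision.snapshot("scene")["color"];b=vision.snapshot("top")["color"];c=vision.snapshot("wrist")["color"]
a=cv2.resize(a[180:330,180:330],(400,400));b=cv2.resize(b[140:290,250:400],(400,400))
cv2.imwrite("pics/d2.png",np.hstack([a,b])[:,:,::-1])
E
```

```text
time: 2.8
tool_pos: [0.4463, -0.3923, 0.1632]
ee_rot: [3.138, -0.52, 1.224]
wrist_force: [-0.3, -0.5, 0.0]
width: 0.0006
finger_force: 0.0
tcp [ 0.4463 -0.3923  0.1632] t 2.8 F [-0.3 -0.5  0. ]
[-0.0252 -0.0016  0.0434] [ 0.445 -0.392  0.113]
```

View pics/d2.png

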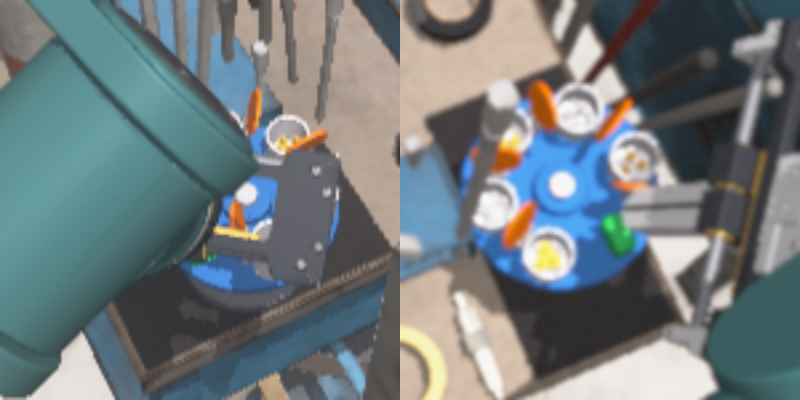

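The tip is above the green mark and lid 1 is still open beside it. Lowering now.

```bash
python3 -m crank '[[1,[-0.006,-0.0005,0.011],[0,0,0]],[1,[-0.006,-0.0005,0.011],[0,0,0]],[1,[-0.006,-0.0005,0.011],[0,0,0]],[1,[-0.007,0,0.01],[0,0,0]],[1,[0,0,0],[0,0,0]],[1,[0,0,0],[0,0,0]]]'
python3 - <<'E'
from plan import *
show([w(-134,.046,.120),w(-129,.044,.126)]+[w(a,.042,.126) for a in range(-121,172,8)])
E
```

```text
time: 3.55
tool_pos: [0.4442, -0.3912, 0.1106]
ee_rot: [-3.14, -0.525, 1.221]
wrist_force: [0.2, -0.2, -0.4]
width: 0.0005
finger_force: 0.0
tcp [ 0.4442 -0.3912  0.1106] t 3.55 F [ 0.2 -0.2 -0.4]
[ 0.0045  0.0047 -0.0083] [ 0.449 -0.393  0.12 ]
[ 0.0034  0.0044 -0.005 ] [ 0.453 -0.394  0.126]
[0.0003 0.0063 0.0002] [ 0.459 -0.396  0.126]
[-0.0006  0.0058 -0.0004] [ 0.464 -0.399  0.126]
[0.0001 0.0059 0.    ] [ 0.47  -0.401  0.126]
[0.0008 0.0058 0.0005] [ 0.475 -0.402  0.126]
[0.0015 0.0056 0.0009] [ 0.481 -0.402  0.126]
[0.0021 0.0053 0.0012] [ 0.487 -0.401  0.126]
[0.0028 0.0049 0.0016] [ 0.493 -0.4    0.126]
[0.0033 0.0044 0.0019] [ 0.498 -0.398  0.126]
[0.0038 0.0038 0.0022] [ 0.503 -0.395  0.126]
[0.0043 0.0032 0.0025] [ 0.508 -0.392  0.126]
[0.0046 0.0025 0.0027] [ 0.512 -0.388  0.126]
[0.0049 0.0017 0.0028] [ 0.516 -0.383  0.126]
[0.005  0.0009 0.0029] [ 0.519 -0.378  0.126]
[0.0051 0.0001 0.0029] [ 0.521 -0.372  0.126]
[ 0.005  -0.0007  0.0029] [ 0.522 -0.367  0.126]
[ 0.0049 -0.0015  0.0028] [ 0.522 -0.361  0.126]
[ 0.0047 -0.0023  0.0027] [ 0.522 -0.355  0.126]
[ 0.0043 -0
[... 268 characters left out ...]
-0.326  0.126]
[ 0.001  -0.0058  0.0006] [ 0.5   -0.323  0.126]
[ 0.0003 -0.0059  0.0002] [ 0.494 -0.32   0.126]
[-0.0004 -0.0058 -0.0003] [ 0.489 -0.319  0.126]
[-0.0011 -0.0057 -0.0007] [ 0.483 -0.318  0.126]
[-0.0018 -0.0055 -0.001 ] [ 0.477 -0.318  0.126]
[-0.0025 -0.0051 -0.0014] [ 0.471 -0.319  0.126]
[-0.0031 -0.0047 -0.0018] [ 0.465 -0.321  0.126]
[-0.0036 -0.0041 -0.0021] [ 0.46  -0.323  0.126]
[-0.0041 -0.0035 -0.0023] [ 0.455 -0.326  0.126]
[-0.0044 -0.0028 -0.0026] [ 0.451 -0.33   0.126]
[-0.0047 -0.0021 -0.0027] [ 0.447 -0.335  0.126]
[-0.0049 -0.0013 -0.0029] [ 0.444 -0.34   0.126]
[-0.0051 -0.0005 -0.0029] [ 0.441 -0.345  0.126]
[-0.0051  0.0003 -0.0029] [ 0.44  -0.351  0.126]
```

```bash
python3 -m crank '[[1,[0.0045,0.0045,-0.008],[0,0,0]],[1,[0.0035,0.0045,-0.005],[0,0,0]],[1,[0.0005,0.0065,0],[0,0,0]],[1,[-0.0005,0.006,-0.0005],[0,0,0]],[1,[0,0.006,0],[0,0,0]],[1,[0.001,0.006,0.0005],[0,0,0]],[1,[0.0015,0.0055,0.001],[0,0,0]],[1,[0.002,0.0055,0.001],[0,0,0]]]'
python3 - <<'E'
from plan import *
show([w(a,.042,.126) for a in range(-73,-5,8)])
from bench import vision
import cv2
b=vision.snapshot("top")["color"]
cv2.imwrite("pics/d3.png",cv2.resize(b[140:290,250:400],(450,450))[:,:,::-1])
E
```

```text
time: 4.35
tool_pos: [0.4885, -0.4016, 0.1268]
ee_rot: [-3.141, -0.524, 1.221]
wrist_force: [0.0, 0.2, -0.8]
width: 0.0002
finger_force: 0.0
tcp [ 0.4885 -0.4016  0.1268] t 4.35 F [ 0.   0.2 -0.8]
[0.002  0.0036 0.002 ] [ 0.493 -0.4    0.126]
[0.0033 0.0044 0.0019] [ 0.498 -0.398  0.126]
[0.0038 0.0038 0.0022] [ 0.503 -0.395  0.126]
[0.0043 0.0032 0.0025] [ 0.508 -0.392  0.126]
[0.0046 0.0025 0.0027] [ 0.512 -0.388  0.126]
[0.0049 0.0017 0.0028] [ 0.516 -0.383  0.126]
[0.005  0.0009 0.0029] [ 0.519 -0.378  0.126]
[0.0051 0.0001 0.0029] [ 0.521 -0.372  0.126]
[ 0.005  -0.0007  0.0029] [ 0.522 -0.367  0.126]
```

View pics/d3.png

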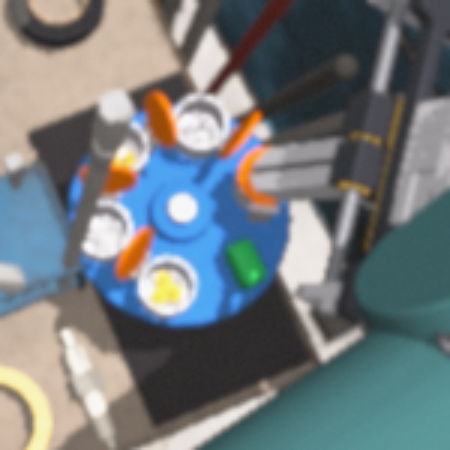

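Lid 1 now lies flat on its cup at crop position (250,178), and the caddy hasn't moved. Continuing round.

```bash
python3 -m crank '[[1,[0.002,0.0035,0.002],[0,0,0]],[1,[0.0035,0.0045,0.002],[0,0,0]],[1,[0.004,0.004,0.002],[0,0,0]],[1,[0.0045,0.003,0.0025],[0,0,0]],[1,[0.0045,0.0025,0.0025],[0,0,0]],[1,[0.005,0.0015,0.003],[0,0,0]],[1,[0.005,0.001,0.003],[0,0,0]],[1,[0.005,0,0.003],[0,0,0]]]'
python3 -m crank '[[1,[0.005,-0.0005,0.003],[0,0,0]],[1,[0.005,-0.0015,0.003],[0,0,0]],[1,[0.0045,-0.0025,0.0025],[0,0,0]]]'
python3 - <<'E'
from plan import *
show([w(a,.042,.126) for a in range(15,100,8)])
E
```

```text
time: 5.2
tool_pos: [0.5204, -0.3713, 0.1266]
ee_rot: [3.142, -0.524, 1.222]
wrist_force: [-1.0, 0.2, -0.4]
width: 0.0005
finger_force: 0.0
time: 5.5
tool_pos: [0.5217, -0.354, 0.1264]
ee_rot: [-3.142, -0.524, 1.222]
wrist_force: [0.7, 0.1, 0.2]
width: 0.0005
finger_force: 0.0
tcp [ 0.5217 -0.354   0.1264] t 5.5 F [0.7 0.1 0.2]
[ 0.0035 -0.0022  0.0025] [ 0.521 -0.349  0.126]
[ 0.0039 -0.0037  0.0023] [ 0.519 -0.344  0.126]
[ 0.0035 -0.0043  0.002 ] [ 0.517 -0.338  0.126]
[ 0.0029 -0.0048  0.0017] [ 0.513 -0.334  0.126]
[ 0.0023 -0.0052  0.0013] [ 0.509 -0.329  0.126]
[ 0.0017 -0.0055  0.001 ] [ 0.505 -0.326  0.126]
[ 0.001  -0.0058  0.0006] [ 0.5   -0.323  0.126]
[ 0.0003 -0.0059  0.0002] [ 0.494 -0.32   0.126]
[-0.0004 -0.0058 -0.0003] [ 0.489 -0.319  0.126]
[-0.0011 -0.0057 -0.0007] [ 0.483 -0.318  0.126]
[-0.0018 -0.0055 -0.001 ] [ 0.477 -0.318  0.126]
```

```bash
python3 -m crank '[[1,[0.0035,-0.002,0.0025],[0,0,0]],[1,[0.004,-0.0035,0.0025],[0,0,0]],[1,[0.0035,-0.0045,0.002],[0,0,0]],[1,[0.003,-0.005,0.0015],[0,0,0]],[1,[0.002,-0.005,0.001],[0,0,0]],[1,[0.001,-0.0055,0.0005],[0,0,0]],[1,[0.0005,-0.006,0.0005],[0,0,0]]]'
python3 - <<'E'
from plan import *
show([w(a,.040,.126) for a in range(71,180,8)])
from bench import vision
import cv2
b=vision.snapshot("top")["color"];a=vision.snapshot("scene")["color"]
cv2.imwrite("pics/d4.png",np.hstack([cv2.resize(x,(400,400)) for x in(a[180:330,180:330],b[140:290,250:400])])[:,:,::-1])
E
```

```text
time: 6.2
tool_pos: [0.4986, -0.3245, 0.1262]
ee_rot: [3.141, -0.523, 1.222]
wrist_force: [0.3, 0.2, 0.2]
width: 0.0003
finger_force: 0.0
tcp [ 0.4986 -0.3245  0.1262] t 6.2 F [0.3 0.2 0.2]
[ 0.0003 -0.0056  0.0004] [ 0.494 -0.322  0.126]
[-0.0004 -0.0056 -0.0002] [ 0.488 -0.321  0.126]
[-0.0011 -0.0054 -0.0006] [ 0.483 -0.32   0.126]
[-0.0017 -0.0052 -0.001 ] [ 0.477 -0.32   0.126]
[-0.0023 -0.0049 -0.0014] [ 0.472 -0.321  0.126]
[-0.0029 -0.0045 -0.0017] [ 0.466 -0.323  0.126]
[-0.0034 -0.0039 -0.002 ] [ 0.461 -0.325  0.126]
[-0.0039 -0.0034 -0.0022] [ 0.456 -0.328  0.126]
[-0.0042 -0.0027 -0.0024] [ 0.452 -0.332  0.126]
[-0.0045 -0.002  -0.0026] [ 0.449 -0.336  0.126]
[-0.0047 -0.0013 -0.0027] [ 0.446 -0.341  0.126]
[-0.0048 -0.0005 -0.0028] [ 0.443 -0.346  0.126]
[-0.0048  0.0003 -0.0028] [ 0.442 -0.351  0.126]
[-0.0047  0.0011 -0.0027] [ 0.441 -0.357  0.126]
```

View pics/d4.png

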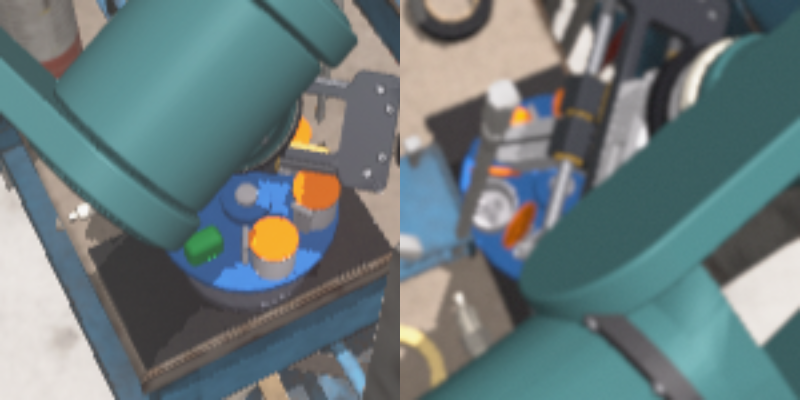

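Lids 1 and 2 are flat, seen from the scene camera at (273,240) and (316,190). Now passing the rod in small steps, watching the force.

```bash
python3 -m crank '[[1,[0.0005,-0.0055,0.0005],[0,0,0]],[1,[-0.0005,-0.0055,0],[0,0,0]],[1,[-0.001,-0.0055,-0.0005],[0,0,0]]]'
python3 - <<'E'
from plan import *
from bench import vision
from h import *
show([w(a,.040,.126) for a in range(95,180,8)])
# clearance rod vs arm: arm points near the rod line
L0=np.array([.461,-.300,.17]);L1=np.array([.469,-.312,.36]);u=(L1-L0)/np.linalg.norm(L1-L0)
for n in("top","scene"):
    s=vision.snapshot(n);P=pts(s);Q=P[(s["z_map"]>0)&(P[...,2]>.15)];d=Q-L0;t=d@u;r=np.linalg.norm(d-t[:,None]*u,axis=1)
    k=(t<.22)&(r<.09);print(n,np.histogram(r[k],bins=np.arange(0,.095,.01))[0])
E
```

```text
time: 6.6
tool_pos: [0.4828, -0.3196, 0.1255]
ee_rot: [-3.141, -0.524, 1.222]
wrist_force: [-0.0, 0.5, -0.4]
width: 0.0009
finger_force: 0.0
tcp [ 0.4828 -0.3196  0.1255] t 6.6 F [-0.   0.5 -0.4]
[-0.0019 -0.0052 -0.0017] [ 0.477 -0.32   0.126]
[-0.0023 -0.0049 -0.0014] [ 0.472 -0.321  0.126]
[-0.0029 -0.0045 -0.0017] [ 0.466 -0.323  0.126]
[-0.0034 -0.0039 -0.002 ] [ 0.461 -0.325  0.126]
[-0.0039 -0.0034 -0.0022] [ 0.456 -0.328  0.126]
[-0.0042 -0.0027 -0.0024] [ 0.452 -0.332  0.126]
[-0.0045 -0.002  -0.0026] [ 0.449 -0.336  0.126]
[-0.0047 -0.0013 -0.0027] [ 0.446 -0.341  0.126]
[-0.0048 -0.0005 -0.0028] [ 0.443 -0.346  0.126]
[-0.0048  0.0003 -0.0028] [ 0.442 -0.351  0.126]
[-0.0047  0.0011 -0.0027] [ 0.441 -0.357  0.126]
top [437   0  36 219 369 490 632 680 606]
scene [174   0   0   0   0   0 138 141 339]
```

```bash
python3 -m crank '[[1,[-0.002,-0.005,-0.0015],[0,0,0]],[1,[-0.0025,-0.005,-0.0015],[0,0,0]],[1,[-0.003,-0.0045,-0.0015],[0,0,0]]]'
python3 -m crank '[[1,[-0.0035,-0.004,-0.002],[0,0,0]],[1,[-0.004,-0.0035,-0.002],[0,0,0]],[1,[-0.004,-0.0025,-0.0025],[0,0,0]],[1,[-0.0045,-0.002,-0.0025],[0,0,0]],[1,[-0.0045,-0.0015,-0.0025],[0,0,0]],[1,[-0.005,-0.0005,-0.003],[0,0,0]]]'
python3 - <<'E'
from plan import *
show([w(175,.042,.126)])
from bench import vision
import cv2
b=vision.snapshot("top")["color"];a=vision.snapshot("scene")["color"]
cv2.imwrite("pics/d5.png",np.hstack([cv2.resize(x,(400,400)) for x in(a[180:330,180:330],b[140:290,250:400])])[:,:,::-1])
E
```

```text
time: 7.0
tool_pos: [0.4661, -0.3232, 0.1258]
ee_rot: [3.141, -0.523, 1.222]
wrist_force: [0.1, -0.6, -0.2]
width: 0.0006
finger_force: 0.0
time: 7.6
tool_pos: [0.4432, -0.3462, 0.1255]
ee_rot: [3.142, -0.524, 1.222]
wrist_force: [0.3, 0.4, 0.0]
width: 0.0004
finger_force: 0.0
tcp [ 0.4432 -0.3462  0.1255] t 7.6 F [0.3 0.4 0. ]
[-0.0093 -0.0008 -0.006 ] [ 0.439 -0.356  0.126]
```

View pics/d5.png

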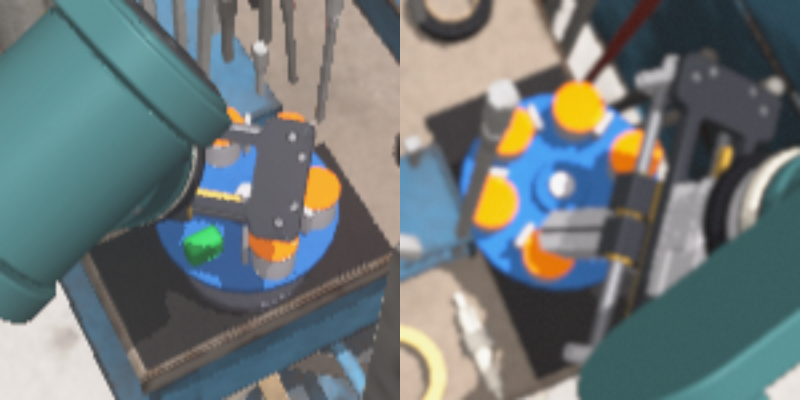

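All five lids are flat. I'll carry on a little past cup 5, then withdraw along the tool axis.

```bash
python3 -m crank '[[1,[-0.005,-0.0005,-0.003],[0,0,0]],[1,[-0.0045,0,-0.003],[0,0,0]],[1,[0,0,-0.02],[0,0,0]],[1,[0,0,-0.03],[0,0,0]],[1,[0,0,-0.03],[0,0,0]],[1,[0,0,-0.03],[0,0,0]],[1,[-0.02,0,-0.02],[0,0,0]],[1,[-0.02,0,-0.02],[0,0,0]]]'
python3 -m crank '[[1,[-0.02,0,-0.01],[0,0,0]],[1,[-0.02,0,-0.01],[0,0,0]],[1,[0,0,0],[0,0,0]],[1,[0,0,0],[0,0,0]]]'
python3 - <<'E'
from plan import *
from h import *
from bench import vision
import cv2
show([])
b=vision.snapshot("top");a=vision.snapshot("scene")
for s in(b,a):
    P=pts(s);hsv=cv2.cvtColor(s["color"],cv2.COLOR_RGB2HSV);H,S=hsv[...,0],hsv[...,1]
    g=(H>50)&(H<80)&(S>120)&(abs(P[...,0]-.446)<.03)&(abs(P[...,1]+.394)<.03);print("green",g.sum(),np.median(P[g],0))
    m=(H>3)&(H<22)&(S>150)&(np.hypot(P[...,0]-.4805,P[...,1]+.36)<.07);print("lid z",np.percentile(P[m][:,2],[5,50,95]),[ (c,n,P[int(c[1]),int(c[0])].round(3)) for c,n in blob(m)])
cv2.imwrite("pics/d6.png",np.hstack([cv2.resize(x["color"],(400,300)) for x in(a,b)])[:,:,::-1])
E
```

```text
time: 8.5
tool_pos: [0.4015, -0.4603, 0.2375]
ee_rot: [3.139, -0.522, 1.224]
wrist_force: [-0.2, -0.2, -0.3]
width: 0.0007
finger_force: 0.0
time: 8.9
tool_pos: [0.3863, -0.5012, 0.2327]
ee_rot: [-3.141, -0.525, 1.221]
wrist_force: [-0.2, 0.6, 0.1]
width: 0.0005
finger_force: 0.0
tcp [ 0.3863 -0.5012  0.2327] t 8.9 F [-0.2  0.6  0.1]
green 120 [ 0.44565405 -0.3909143   0.09913911]
lid z [0.10532776 0.11230524 0.19684962] [((np.float64(314.4), np.float64(172.3)), 20, array([ 0.541, -0.369,  0.113])), ((np.float64(313.4), np.float64(185.7)), 29, array([ 0.518, -0.365,  0.114])), ((np.float64(290.4), np.float64(191.8)), 37, array([ 0.51 , -0.326,  0.112])), ((np.float64(298.7), np.float64(188.7)), 7, array([ 0.515, -0.34 ,  0.112])), ((np.float64(344.3), np.float64(193.0)), 20, array([ 0.5  , -0.416,  0.114])), ((np.float64(330.5), np.float64(201.2)), 16, array([ 0.488, -0.391,  0.113])), ((np.float64(281.8), np.float64(217.4)), 45, array([ 0.467, -0.307,  0.114])), ((np.float64(301.0), np.float64(240.2)), 25, array([ 0.426, -0.337,  0.111]))]
green 107 [ 0.44567618 -0.39433874  0.09866861]
lid z [0.10934238 0.11139286 0.1133935 ] [((np.float64(261.7), np.float64(226.7)), 189, array([ 0.467, -0.311,  0.112])), ((np.float64(287.6), np.float64(229.6)), 197, array([ 0.514, -0.326,  0.112])), ((np.float64(245.6), np.float64(244.4)), 206, array([ 0.433, -0.344,  0.11 ])), ((np.float64(298.2), np.float64(250.2)), 215, array([ 0.526, -0.372,  0.111])), ((np.float64(282.4), np.float64(269.3)), 223, array([ 0.491, -0.406,  0.112]))]
```

View pics/d6.png

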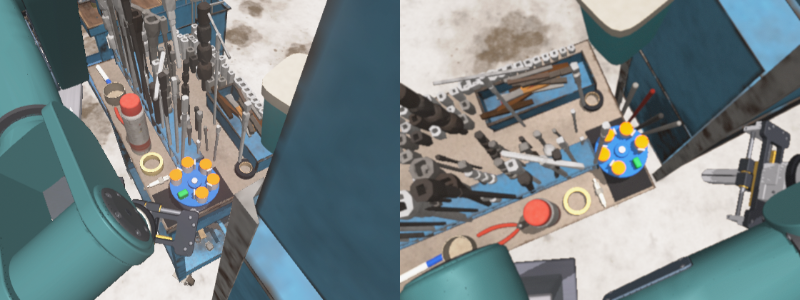

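All five lids lie flat at z of about 0.112. The mark has moved less than 2 mm, everything else is where it was, and the arm is clear, so I'm handing in.

```bash
python3 -c "
from bench import robot
print(robot.close_job())"
```

```text
the job is handed in; nothing more can be done
None
```

I ran the fingertip once round from the green mark and all five lids are shut; the caddy stayed put to within camera accuracy (about 2 mm), nothing else on the cart moved in the pictures, and I handed in at about 9 s with the arm clear.

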